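# Set the telescoping rest and cradle the table leg

## Task

The two telescoping rests on the baseboard should carry the table leg level, but one stands a hole lower than the other. Squeeze the two spring buttons of the lower rest in, slide its sleeve up until the buttons snap out through the next holes and it matches the other rest, which you leave as it is; then lay the leg in both forks, one square end in each and roughly centred, and let go.

Things in the scene. Friction and masses are not known exactly. Their poses are not given: they have to be found in the camera images.
- baseboard: plywood board 90 x 360 x 18 mm screwed to the bench, origin under its centre, y along it. Two like telescoping rests stand on it 240 to 270 mm apart along y, either one on the left: each a fixed steel post with a 32 mm square aluminium sleeve (2 mm wall) that slides up and down on it and carries a steel fork. Offcut between them 20 mm high; drums to their right 210 mm high
- pinch_low (a point): lower rest: axis of its sleeve at the height of the top pair of holes; x across the baseboard, y along it, z up. 15.5 mm holes go through both y faces here and 30 and 60 mm below. What grips the sleeve should end less than 20 mm below this point, clear of the next holes. Fork top 47 mm above; fork and sleeve at most 32 mm long in y
- fork_low (a point): lower rest: middle of the floor of its fork, on top of the sleeve, 26 mm above pinch_low and 130 mm above the bench at the start, 160 mm when one hole up; same axes. The leg lies in it along y, on a floor 30 mm long, between two prongs 21 mm high that stand 42 mm apart at the floor and 50 mm at the top
- fork_high (a point): the same point and axes of the other rest, which already stands one hole higher: 160 mm above the bench
- sleeve_low (a joint): height of the lower rest's sleeve in m: about 0 at the start, 0.030 with the buttons in the next holes (settles about 1 mm lower). Sliding takes 3 to 6 N, starting it over the pressed buttons about 15 N; at the next holes it stops hard. Let go between holes, it slides back down
- sleeve_high (a joint): height of the other rest's sleeve in m: 0.030, locked by its own buttons
- button_low_l (a joint): round-nosed steel button, 14 mm across, sprung outward in the fixed post, on the lower rest's +y face; at the start it stands 6 mm out of the top hole and locks the sleeve both ways. 0 = fully out, 0.006 m = flush with the tube, 0.008 m = under the wall. About 2 N presses it flush; pulling the sleeve then pushes it under the wall; it snaps out at the next hole
- button_low_r (a joint): the same button on the -y face. Closing on both y faces at the height of pinch_low presses both
- leg_centre (a point): centre of the loose beech table leg, 360 mm long along its y axis, 0.2 to 0.4 kg: square ends 36 x 36 mm, 95 mm long, and a turned waist whose plain middle, 30 mm across and 70 mm long, is round this point, where it balances. It lies on the bench in front of the baseboard, this point 18 mm up; laid in the forks it is 18 mm above their floors

How it is judged (in metres and radians):
On the way:
1. the lower rest's sleeve is one hole up, with both its buttons out through the holes (value of joint sleeve_low between 0.0265 and 0.0335 m and value of joint each of button_low_l, button_low_r below 0.002 m), for 0.3 s.
At the end, for the whole second after the job is handed in: Both sleeves are one hole up (0.030 m within 3.5 mm), the lower rest's buttons out (under 2 mm in); the leg is at rest in both forks: centre 14-22 mm above both floors, within 10 mm of their middle line, level within 0.03 rad, in line within 0.08 rad, under 155 mm from each fork (all of step 1 and value of joint sleeve_high between 0.0265 and 0.0335 m and z of leg_centre in the frame of fork_low between 0.014 and 0.022 m and z of leg_centre in the frame of fork_high between 0.014 and 0.022 m and x of leg_centre in the frame of fork_low between -0.01 and 0.01 m and angle between leg_centre's own y axis and vertical between 1.541 and 1.601 rad and angle between the y axis of leg_centre and the y axis of fork_low, either way round below 0.08 rad and horizontal distance between leg_centre and fork_low below 0.155 m and horizontal distance between leg_centre and fork_high below 0.155 m and linear speed of leg below 0.02 m/s); the robot touches nothing.
It fails at once if the other rest is moved from its hole (value of joint sleeve_high below 0.024 m or value of joint sleeve_high above 0.036 m).
It also fails if it takes over 62 s, if anything falls off the work surface, if the arm or the gripper's body presses on something with over 40 N, if the wrist force passes 120 N, or if a joint passes its speed limit or range.

## Robot

A 6-joint arm with a two-finger parallel gripper is mounted at the origin on a cart in front of the work surface, level with it; the furniture and walls round the work are solid. World frame = base frame: x ahead of the robot, y to its left, z up, the work surface at z = 0. Lengths are in mm, angles in rad, forces in N, time in s.
With the tool pointing down it reaches from about 350 to 850 mm from the base axis. Payload 8.1 kg.
Tool frame: the origin (TCP) lies on the centre line of the jaws, within the pads' length; the fingertips stand 22 mm ahead of it and the grasp point (between the pads) lies 3 mm ahead of it; z points along the fingers, y is the line along which they close (so a half turn about z gives the same grasp; the last joint's range is limited). The gripper opens to 93 mm and grips with 3 to 60 N. Pads are 15 mm wide; open, the fingers measure 128 mm over their backs; the gripper's body (75 mm by 188 mm) begins 65 mm behind the grasp point.
Start: joints at [-1.371, 0.13, 1.488, -0, 1.523, -0.085], TCP at [168.6, -575.829, 240.635] pointing down, gripper open.
Joint ranges: [-2.96, 2.96], [-0.89, 2.26], [0.02, 2.5], [-1.34, 4.48], [0, 2.73], [-2.66, 2.66]. Speed limits (rad/s): [2.39, 2.39, 2.79, 3.14, 3.14, 3.14].

## Interface

Orientations are given as a unit quaternion [w, x, y, z].
In Python, from rig import readout, snapshot, r gives the robot as it stands.
- The arm moves only by the tool send_rows, never from a script. Its argument "increments" is text: rows parted by semicolons, each of 7 numbers parted by spaces: the shift along the tool's x, y, z in m, then the turn, a rotation vector about the tool's x, y, z in degrees, then the finger opening in m, from 0 to 0.093. A call has 1 to 10 rows; each row is the pose to reach, as a shift and turn from the pose commanded when the call began, along the tool's axes at that moment; what a row does not reach only later rows make up. A row lasts 1/12 s, in which the tool goes at most 41.7 mm and 7.16 degrees, less where a joint would pass 70% of its speed; a pose out of reach is approached as far as the arm can. A call with a gripper value outside its range is refused whole. The fingers move at their own pace and stop on an object; "grip_force" is the grip in N (left out, the last holds). Time passes only in rows, so rows that repeat a pose let the fingers close. It gives the time, the measured TCP pose, the force, the opening and the grip force at its end, in the units of the state.
- readout.get_state(): the state, without advancing time (a new reading comes with each control period).
- snapshot(name): name is "scene" or "top" or "wrist"; returns a dict with "img" (420x560x3 uint8, red, green, blue), "range_z" (420x560 float32, mm along the optical axis (not along the pixel's ray), 0 where there is no reading), "K" (3x3 intrinsics, pixels), "eye" and "orientation" of the camera in the world. Camera axes: x right, y up, looking along -z (the intrinsics and any distortion apply to the point x, -y, -z); pixel columns grow to the right and rows downward; lengths in mm; the calibration is good to about 2 mm. A picture is of the moment at which its call begins.
- r.job_done(): hands the job in; it is judged then, once.
The state is a dict: "time": time; "joint_pos": joint angles; "qd": joint speeds; "joint_efforts": joint torques, N m; "tcp_pos": TCP position; "eef_rot": TCP orientation; "ft_force": force on the tool from outside, world axes, zero at the start; "moment": the same for the moment, N m; "opening": finger opening in mm; "finger_force": force on a finger pad.
Only numpy, scipy, OpenCV 4.12 (cv2) and the standard library are available. Lean on these libraries where they do the work, as an engineer would, in place of code of your own. Each camera call takes 0.05 s, during which the arm holds its last target. There are 200 camera calls.

## Working session

There is one attempt and no reset: what is moved stays moved. The work goes in short steps, Python scripts to look and compute and a tool call to move; the robot and the scene stay as the last step left them, time stands still between calls to the robot, and variables do not carry over. Pictures are saved under pics/ and viewed, at most 10 in all, crops included, and the job is handed in when it is done.

Besides the shell and the picture viewer there is one more tool, called by a JSON object that holds its "method" and its "body", one argument or row to a line. send_rows: Moves the arm, as the interface text tells. Its arguments: {"type":"object","properties":{"increments":{"type":"string"},"grip_force":{"type":"number"}},"required":["increments"]}

```bash
ls; mkdir -p pics; cat > h.py <<'E'
import numpy as np, cv2
from rig import readout, snapshot, r
from scipy.spatial.transform import Rotation as R
def rot(q): return R.from_quat([q[1],q[2],q[3],q[0]]).as_matrix()
def cloud(s):
    K=np.array(s["K"]);z=s["range_z"].astype(float);v,u=np.mgrid[:z.shape[0],:z.shape[1]]
    c=np.stack([(u-K[0,2])/K[0,0]*z,-(v-K[1,2])/K[1,1]*z,-z],-1)
    return c@rot(s["orientation"]).T+np.array(s["eye"])
def save(s,n): cv2.imwrite(f"pics/{n}.png",s["img"][...,::-1])
E
python3 - <<'E'
from h import *
import pickle
print(readout.get_state())
d={}
for n in("scene","top"):
    s=snapshot(n);d[n]=s;save(s,n);print(n,s["eye"],s["orientation"],s["K"])
a=np.hstack([d["scene"]["img"],d["top"]["img"]]);cv2.imwrite("pics/a.png",cv2.resize(a[...,::-1],(800,300)))
pickle.dump(d,open("d.pkl","wb"))
E
```

```text
pics
{'time': 0.0, 'joint_pos': array([-1.37137576e+00,  1.31162128e-01,  1.48927159e+00, -5.53742788e-06,
        1.52299728e+00, -8.54217936e-02]), 'qd': array([ 1.04396787e-03,  1.36436715e-03,  4.06284138e-04, -6.06088612e-04,
       -2.30571971e-04,  4.31301876e-05]), 'joint_efforts': array([-2.70712117e-03, -5.59845150e+01, -4.91765749e+01,  7.65643129e-02,
        3.55360564e-02, -1.29096138e-04]), 'tcp_pos': array([ 168.50573139, -575.30216548,  239.59106176]), 'eef_rot': array([-9.17520458e-04,  9.89874798e-01,  1.41940267e-01, -5.51247410e-05]), 'ft_force': array([-0.17081603,  0.77234505, -0.22883785]), 'moment': array([0.02687914, 0.07576863, 0.02719186]), 'finger_force': 0.0, 'opening': 93.17030510341993}
scene [171.3467203  614.32425621 591.65958785] [-0.25672873 -0.13720506  0.42614013  0.85654522] [[452.83074796   0.         288.31677826]
 [  0.         452.83074796 212.76567694]
 [  0.           0.           1.        ]]
top [395.17408485  34.02666872 957.95150212] [-0.70277697 -0.07073013  0.06028832  0.70531347] [[386.06691491   0.         278.60277684]
 [  0.         386.06691491 214.09702959]
 [  0.           0.           1.        ]]
```

View pics/scene.png

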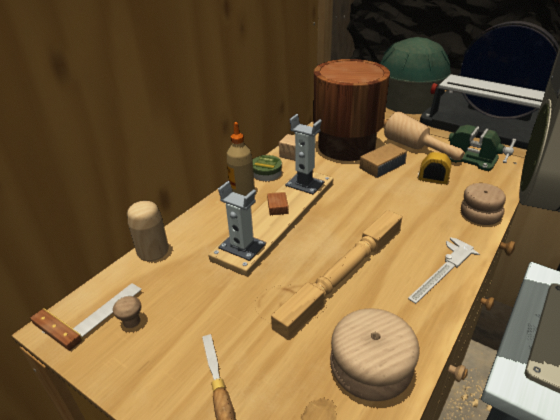

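View pics/top.png

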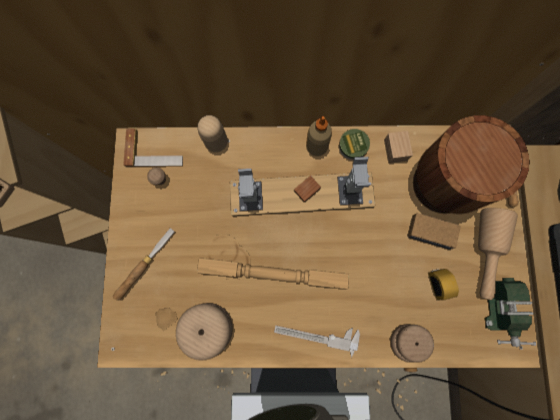

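Scene and top views: two rests on the baseboard, with forks at top px (247,185) and (358,172). The leg is at (273,272) in front, and the drum is at (470,165). Next I measure from the depth.

```bash
python3 - <<'E'
from h import *
import pickle
d=pickle.load(open("d.pkl","rb"))
for n in d:
    P=cloud(d[n]); 
    d[n]["P"]=P
    x,y,z=P[...,0],P[...,1],P[...,2]
    print(n,"bench z", np.median(z[(abs(x-450)<15)&(abs(y-150)<100)]))
P=d["top"]["P"];Z=P[...,2]
v,u=np.mgrid[:420,:560]
def rep(t,m):
    p=P[m];print(t,m.sum(),"mean",p.mean(0).round(1),"min",np.percentile(p,2,0).round(),"max",np.percentile(p,98,0).round())
# leg
m=(u>190)&(u<355)&(v>252)&(v<295)&(Z>12)&(Z<60);rep("leg",m)
print(cv2.minAreaRect(P[m][:,:2].astype(np.float32)))
m=(u>225)&(u<380)&(v>165)&(v<217)&(Z>12)&(Z<24);rep("board",m);print(cv2.minAreaRect(P[m][:,:2].astype(np.float32)))
for t,a,b in(("L",225,275),("R",335,376)):
    q=(u>a)&(u<b)&(v>150)&(v<215)
    print(t,"zhist",np.histogram(Z[q],np.arange(20,220,10)))
    for lo,hi in((100,190),):
        rep(t,q&(Z>lo)&(Z<hi))
P=d["scene"]["P"];Z=P[...,2]
for t,a,b,c,e in(("L",215,262,180,260),("R",285,325,112,195)):
    q=(u>a)&(u<b)&(v>c)&(v<e)&(P[...,0]>450)
    print(t,"zhist",np.histogram(Z[q],np.arange(20,220,10))[0])
    rep(t,q&(Z>80)&(Z<190))
s=d["scene"]["img"];cv2.imwrite("pics/z.png",cv2.resize(s[100:270,200:340,::-1],None,fx=3.5,fy=3.5,interpolation=2))
E
```

```text
scene bench z 35.47346776197924
top bench z 27.134153998581326
leg 2122 mean [425.4  61.6  32.2] min [ 396. -109.   20.] max [455. 235.  38.]
((425.87744140625, 62.99769592285156), (359.8176574707031, 36.02140808105469), 83.76115417480469)
board 3689 mean [618.2  -4.4  17.5] min [ 575. -183.   13.] max [669. 164.  23.]
((624.5419921875, -9.675262451171875), (90.91279602050781, 359.8017883300781), 3.2858376502990723)
L zhist (array([337,  17,  14,  14,  15,   5,   2,   2,  24,   4, 268,  47,  82,
        18,   0,   0,   0,   0,   0]), array([ 20,  30,  40,  50,  60,  70,  80,  90, 100, 110, 120, 130, 140,
       150, 160, 170, 180, 190, 200, 210]))
L 443 mean [619.3 118.  131.3] min [587. 102. 106.] max [647. 135. 151.]
R zhist (array([455,  52,  10,   5,  25,  18,  26,  19,  27,  19,  21,  11,  11,
       292,  54,  94,  12,   0,   0]), array([ 20,  30,  40,  50,  60,  70,  80,  90, 100, 110, 120, 130, 140,
       150, 160, 170, 180, 190, 200, 210]))
R 541 mean [ 632.9 -126.6  155.8] min [ 602. -144.  105.] max [ 661. -113.  180.]
L zhist [629 178 124 102 106 101  99 105 110  80 246 183 134  50   0   0   0   0
   0]
L 1007 mean [618.7 125.9 120.9] min [591. 105.  82.] max [648. 137. 151.]
R zhist [479 161 207  98 101  86 103 105 118 130 101  65  71 174 115  83  25   0
   0]
R 1090 mean [ 640.1 -142.5  131.2] min [ 606. -298.   83.] max [ 712. -111.  180.]
```

View pics/z.png

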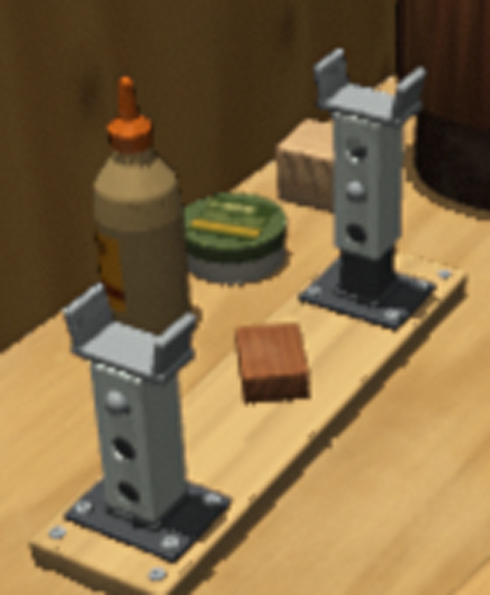

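Zoomed crop: the near left rest is the lower one (button at top hole, px (115,402)) and the right rest is one hole up. So the low rest is at about (618,119) and the high rest at (633,-128). The leg centre is (426,62), and the board is turned about 3.4°. I'll move above the low rest now.

{"method": "send_rows", "body": {
  "increments": "0.6267 -0.541 -0.0194 0 0 12.9 0.093;0.6267 -0.541 -0.0194 0 0 12.9 0.093;0.6267 -0.541 -0.0194 0 0 12.9 0.093;0.6267 -0.541 -0.0194 0 0 12.9 0.093;0.6267 -0.541 -0.0194 0 0 12.9 0.093;0.6267 -0.541 -0.0194 0 0 12.9 0.093;0.6267 -0.541 -0.0194 0 0 12.9 0.093;0.6267 -0.541 -0.0194 0 0 12.9 0.093;0.6267 -0.541 -0.0194 0 0 12.9 0.093;0.6267 -0.541 -0.0194 0 0 12.9 0.093"
}}

```text
time: 0.93
tcp_pos: [395.2, -224.0, 250.2]
eef_rot: [-0.0, 1.0, 0.03, -0.0]
ft_force: [-0.1, -0.0, 0.1]
opening: 92.9
finger_force: 0.0
```

```bash
cat >> h.py <<'E'
def go(p,yaw):
    "shift (m, tool axes) and z turn (deg) to TCP p, tool-x yaw (deg), tool down"
    s=readout.get_state();M=rot(s["eef_rot"]);y0=np.degrees(np.arctan2(M[1,0],M[0,0]))
    print("t",round(s["time"],2),"tcp",s["tcp_pos"].round(1),"yaw",round(y0,2),"zaxis",M[:,2].round(4),"open",round(s["opening"],1),"F",s["ft_force"].round(1))
    print("shift",(M.T@(np.array(p)-s["tcp_pos"])/1000).round(4),"turn",round(-(yaw-y0),2))
E
python3 -c "
from h import *
go([618,119.5,260],3.4)"
```

```text
t 0.93 tcp [ 395.2 -224.   250.2] yaw 3.4 zaxis [-0.  0. -1.] open 92.9 F [-0.1 -0.   0.1]
shift [ 0.2428 -0.3297 -0.0098] turn 0.0
```

{"method": "send_rows", "body": {
  "increments": "0.242 -0.33 -0.01 0 0 0 0.093;0.242 -0.33 -0.01 0 0 0 0.093;0.242 -0.33 -0.01 0 0 0 0.093;0.242 -0.33 -0.01 0 0 0 0.093;0.242 -0.33 -0.01 0 0 0 0.093;0.242 -0.33 -0.01 0 0 0 0.093;0.242 -0.33 -0.01 0 0 0 0.093;0.242 -0.33 -0.01 0 0 0 0.093;0.242 -0.33 -0.01 0 0 0 0.093;0.242 -0.33 -0.01 0 0 0 0.093"
}}

```text
time: 1.77
tcp_pos: [617.3, 120.7, 259.7]
eef_rot: [-0.0, 1.0, 0.03, -0.0]
ft_force: [0.0, 0.2, 0.2]
opening: 92.9
finger_force: 0.0
```

```bash
python3 - <<'E'
from h import *
import pickle
go([618,119.5,260],3.4)
s=snapshot("wrist");save(s,"w1");pickle.dump(s,open("w.pkl","wb"))
P=cloud(s);Z=P[...,2]
for lo,hi in((122,136),(136,147),(147,158)):
    m=(Z>lo)&(Z<hi)&(abs(P[...,0]-618)<50)&(abs(P[...,1]-119)<40)
    if m.sum(): p=P[m];print(m.sum(),p.mean(0).round(1),np.percentile(p,2,0).round(1),np.percentile(p,98,0).round(1),cv2.minAreaRect(p[:,:2].astype(np.float32)))
E
```

```text
t 1.77 tcp [617.3 120.7 259.7] yaw 3.48 zaxis [-7.e-04  3.e-04 -1.e+00] open 92.9 F [0.  0.2 0.2]
shift [ 0.0006  0.0012 -0.0003] turn 0.08
2524 [618.7 118.8 129.1] [596.8 103.7 123.4] [641.5 133.8 134. ] ((621.9296875, 118.7085952758789), (52.91135787963867, 31.653818130493164), 2.943242311477661)
339 [599.3 117.9 141.9] [593.5 103.3 136.3] [644.  131.9 146.9] ((621.548828125, 118.43272399902344), (57.28300476074219, 29.8236141204834), 2.1376354694366455)
750 [621.  119.  149.8] [588.9 104.  147.3] [650.5 133.8 151.6] ((619.6447143554688, 118.86227416992188), (61.74116897583008, 29.422693252563477), 3.4830031394958496)
```

View pics/w1.png

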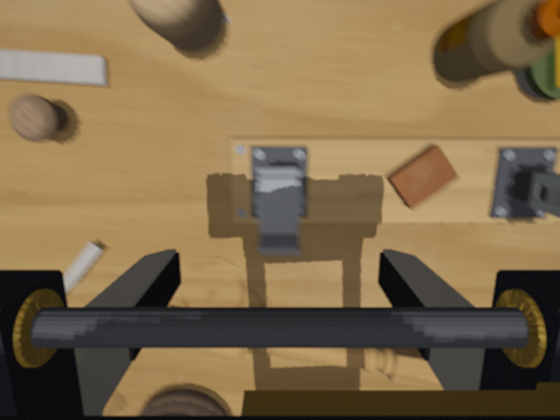

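Wrist view: fork at px (280,205), between the fingers. The low fork's centre is (619.6,118.9), yaw 3.5°. Now I descend, then close.

{"method": "send_rows", "body": {
  "increments": "0.0022 0.0019 0.03 0 0 0 0.093;0.0022 0.0019 0.06 0 0 0 0.093;0.0022 0.0019 0.09 0 0 0 0.093;0.0022 0.0019 0.12 0 0 0 0.093;0.0022 0.0019 0.14 0 0 0 0.093;0.0022 0.0019 0.1517 0 0 0 0.093;0.0022 0.0019 0.1517 0 0 0 0.093;0.0022 0.0019 0.1517 0 0 0 0.093"
}}

```text
time: 2.48
tcp_pos: [618.7, 116.0, 108.6]
eef_rot: [0.0, 1.0, 0.03, -0.001]
ft_force: [0.0, -0.1, 0.7]
opening: 93.3
finger_force: 0.0
```

```bash
python3 -c "
from h import *
go([619.6,118.9,108],3.5)"
```

```text
t 2.48 tcp [618.7 116.  108.6] yaw 3.42 zaxis [-1.e-03 -1.e-04 -1.e+00] open 93.3 F [ 0.  -0.1  0.7]
shift [ 0.0011 -0.0029  0.0006] turn -0.08
```

{"method": "send_rows", "body": {
  "increments": "0.001 -0.0025 0 0 0 0 0.093;0.001 -0.0025 0 0 0 0 0.06;0.001 -0.0025 0 0 0 0 0.045;0.001 -0.0025 0 0 0 0 0.04;0.001 -0.0025 0 0 0 0 0.025;0.001 -0.0025 0 0 0 0 0.025;0.001 -0.0025 0 0 0 0 0.025;0.001 -0.0025 0 0 0 0 0.025;0.001 -0.0025 0 0 0 0 0.025;0.001 -0.0025 0 0 0 0 0.025",
  "grip_force": 45
}}

```text
time: 3.32
tcp_pos: [619.8, 118.6, 108.7]
eef_rot: [-0.0, 1.0, 0.03, -0.0]
ft_force: [-0.7, -0.1, 0.5]
opening: 37.4
finger_force: 1.7
```

```bash
python3 -c "
from h import *
go([619.6,118.9,108],3.5);print(readout.get_state()['finger_force'])"
```

```text
t 3.32 tcp [619.8 118.6 108.7] yaw 3.42 zaxis [-1.e-04  0.e+00 -1.e+00] open 37.4 F [-0.7 -0.1  0.5]
shift [-0.0002 -0.0003  0.0007] turn -0.08
1.6879045777022839
```

Still pressing the buttons in; I'll let it close further.

{"method": "send_rows", "body": {
  "increments": "0 0 0 0 0 0 0.02;0 0 0 0 0 0 0.02;0 0 0 0 0 0 0.02;0 0 0 0 0 0 0.02;0 0 0 0 0 0 0.02;0 0 0 0 0 0 0.02",
  "grip_force": 50
}}

```text
time: 3.82
tcp_pos: [619.8, 118.7, 108.7]
eef_rot: [-0.0, 1.0, 0.03, -0.0]
ft_force: [-0.4, 0.9, -0.9]
opening: 31.5
finger_force: 50.0
```

{"method": "send_rows", "body": {
  "increments": "0 0 -0.003 0 0 0 0.02;0 0 -0.006 0 0 0 0.02;0 0 -0.009 0 0 0 0.02;0 0 -0.012 0 0 0 0.02;0 0 -0.015 0 0 0 0.02;0 0 -0.018 0 0 0 0.02;0 0 -0.021 0 0 0 0.02;0 0 -0.024 0 0 0 0.02"
}}

```text
time: 4.48
tcp_pos: [619.7, 118.7, 133.1]
eef_rot: [-0.0, 1.0, 0.03, -0.0]
ft_force: [1.8, 1.5, -4.6]
opening: 31.6
finger_force: 50.0
```

{"method": "send_rows", "body": {
  "increments": "0 0 -0.002 0 0 0 0.02;0 0 -0.004 0 0 0 0.02;0 0 -0.005 0 0 0 0.02;0 0 -0.006 0 0 0 0.02;0 0 -0.0065 0 0 0 0.02;0 0 -0.007 0 0 0 0.02;0 0 -0.007 0 0 0 0.02;0 0 -0.007 0 0 0 0.02"
}}

```text
time: 5.15
tcp_pos: [619.7, 118.7, 139.6]
eef_rot: [-0.0, 1.0, 0.03, -0.0]
ft_force: [0.2, 2.0, -2.7]
opening: 31.9
finger_force: 50.0
```

```bash
python3 - <<'E'
from h import *
go([620,119,108],3.5)
s=snapshot("scene");cv2.imwrite("pics/z2.png",cv2.resize(s["img"][100:270,180:340,::-1],None,fx=3.5,fy=3.5,interpolation=2))
E
```

```text
t 5.15 tcp [619.7 118.7 139.6] yaw 3.42 zaxis [-2.e-04  1.e-04 -1.e+00] open 31.9 F [ 0.2  2.  -2.7]
shift [ 0.0003 -0.0003  0.0316] turn -0.08
```

View pics/z2.png

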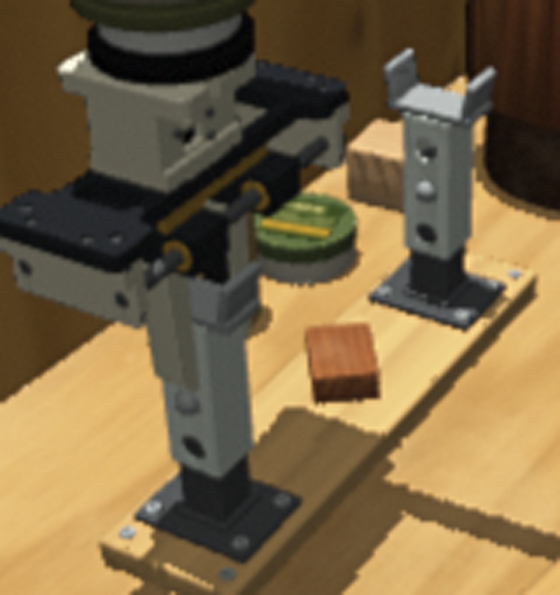

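Crop: the button appears out through the middle hole at px (187,402). I'll test the stop with a small pull and push.

{"method": "send_rows", "body": {
  "increments": "0 0 -0.001 0 0 0 0.02;0 0 -0.002 0 0 0 0.02;0 0 -0.002 0 0 0 0.02"
}}

```text
time: 5.45
tcp_pos: [619.7, 118.7, 140.9]
eef_rot: [-0.0, 1.0, 0.03, -0.0]
ft_force: [4.7, 1.7, -9.9]
opening: 32.1
finger_force: 50.0
```

{"method": "send_rows", "body": {
  "increments": "0 0 0.001 0 0 0 0.02;0 0 0.002 0 0 0 0.02;0 0 0.003 0 0 0 0.02;0 0 0.004 0 0 0 0.02;0 0 0.004 0 0 0 0.02"
}}

```text
time: 5.87
tcp_pos: [619.8, 118.7, 138.5]
eef_rot: [-0.0, 1.0, 0.03, 0.0]
ft_force: [-3.9, 1.7, 2.6]
opening: 31.8
finger_force: 50.0
```

{"method": "send_rows", "body": {
  "increments": "0 0 0 0 0 0 0.093;0 0 0 0 0 0 0.093;0 0 0 0 0 0 0.093;0 0 0 0 0 0 0.093;0 0 0 0 0 0 0.093;0 0 -0.03 0 0 0 0.093;0 0 -0.07 0 0 0 0.093;0 0 -0.11 0 0 0 0.093;0 0 -0.15 0 0 0 0.093;0 0 -0.15 0 0 0 0.093"
}}

```text
time: 6.7
tcp_pos: [623.3, 118.9, 298.9]
eef_rot: [-0.001, 1.0, 0.03, 0.007]
ft_force: [1.3, 1.0, 1.9]
opening: 91.5
finger_force: 0.0
```

```bash
python3 - <<'E'
from h import *
go([426,62,200],80)
s=snapshot("wrist");P=cloud(s);Z=P[...,2]
for lo,hi in((152,165),(178,190)):
    m=(Z>lo)&(Z<hi)&(abs(P[...,0]-619)<45)&(abs(P[...,1]-119)<25)
    p=P[m]; print(m.sum(),p.mean(0).round(1) if len(p) else 0,np.median(p[:,2]) if len(p) else 0,cv2.minAreaRect(p[:,:2].astype(np.float32)))
s=snapshot("top");P=cloud(s);Z=P[...,2]
for t,x,y in(("L",620,119),("R",633,-128)):
    for lo,hi in((125,137),(152,166),(176,190)):
        m=(Z>lo)&(Z<hi)&(abs(P[...,0]-x)<45)&(abs(P[...,1]-y)<25)
        p=P[m]; print(t,lo,m.sum(),p.mean(0).round(1) if len(p) else 0, cv2.minAreaRect(p[:,:2].astype(np.float32)) if len(p)>5 else 0)
s=snapshot("scene");cv2.imwrite("pics/z3.png",cv2.resize(s["img"][100:270,180:340,::-1],None,fx=3.5,fy=3.5,interpolation=2))
P=cloud(s);m=(P[...,2]>100)&(P[...,2]<215)&(P[...,1]<-200)&(P[...,0]>500)&(P[...,0]<750);print("drum",P[m].min(0),P[m].max(0))
E
```

```text
t 6.7 tcp [623.3 118.9 298.9] yaw 3.42 zaxis [ 0.0149  0.0015 -0.9999] open 91.5 F [1.3 1.  1.9]
shift [-0.2018  0.0451  0.0958] turn -76.58
2334 [619.2 118.8 159. ] 159.03390088526518 ((622.39794921875, 118.83772277832031), (52.21133804321289, 31.469959259033203), 2.7853517532348633)
644 [620.2 118.9 180. ] 180.05103530970442 ((619.327392578125, 118.90277099609375), (61.634464263916016, 29.0806884765625), 3.4023995399475098)
L 125 8 [611.8 102.7 129.7] ((612.5919799804688, 102.64947509765625), (19.72774314880371, 0.5434572100639343), 2.12395977973938)
L 152 314 [618.4 118.5 158.1] ((615.8093872070312, 118.26150512695312), (54.59891891479492, 30.632904052734375), 3.5694801807403564)
L 176 83 [616.7 118.7 178.6] ((617.05419921875, 118.78751373291016), (62.40139389038086, 29.557313919067383), 2.914832592010498)
R 125 10 [ 627.3 -115.8  127.5] ((628.8890991210938, -114.76010131835938), (28.92837142944336, 4.843419551849365), 14.205879211425781)
R 152 323 [ 632.8 -129.   158. ] ((631.244873046875, -129.43568420410156), (57.29844284057617, 31.22035789489746), 4.831302642822266)
R 176 84 [ 633.7 -129.9  178.4] ((632.1846923828125, -130.14993286132812), (62.118690490722656, 29.22141456604004), 3.8221611976623535)
drum [ 500.03595546 -930.12278302  100.03752814] [ 749.88235984 -273.08147291  214.90885769]
```

View pics/z3.png

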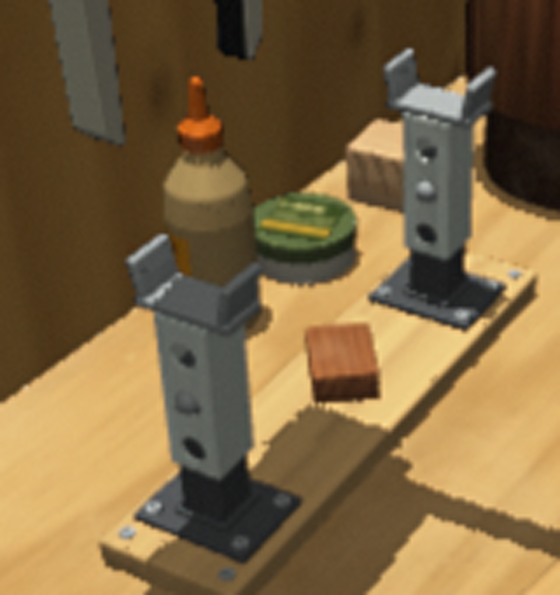

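The low rest is locked one hole up: button at px (187,402), fork floor at 159 mm, same as the other. The forks are at (619.5,119) and (634.5,-130). Next is the leg; I'll check joint 6 for the turn direction.

```bash
python3 - <<'E'
from h import *
print(readout.get_state()["joint_pos"].round(3)); go([400,62,200],83.8); go([400,62,200],-96.2)
E
```

```text
[ 0.108  0.199  1.325 -0.     1.615  1.619]
t 6.85 tcp [620.2 118.6 288.3] yaw 3.41 zaxis [ 1.5e-03  1.0e-04 -1.0e+00] open 92.6 F [ 0.7 -0.6 -0.2]
shift [-0.2233  0.0434  0.0879] turn -80.39
t 6.85 tcp [620.2 118.6 288.3] yaw 3.41 zaxis [ 1.5e-03  1.0e-04 -1.0e+00] open 92.6 F [ 0.7 -0.6 -0.2]
shift [-0.2233  0.0434  0.0879] turn 99.61
```

{"method": "send_rows", "body": {
  "increments": "-0.197 0.045 0.088 0 0 -7.1 0.093;-0.197 0.045 0.088 0 0 -14.2 0.093;-0.197 0.045 0.088 0 0 -21.3 0.093;-0.197 0.045 0.088 0 0 -28.4 0.093;-0.197 0.045 0.088 0 0 -35.5 0.093;-0.197 0.045 0.088 0 0 -42.6 0.093;-0.197 0.045 0.088 0 0 -49.7 0.093;-0.197 0.045 0.088 0 0 -56.8 0.093;-0.197 0.045 0.088 0 0 -63.9 0.093;-0.197 0.045 0.088 0 0 -71 0.093"
}}

```text
time: 7.68
tcp_pos: [424.3, 61.8, 197.4]
eef_rot: [-0.001, 0.795, 0.607, -0.001]
ft_force: [-0.2, -0.0, -0.2]
opening: 92.9
finger_force: 0.0
```

{"method": "send_rows", "body": {
  "increments": "0 0 0 0 0 -7.1 0.093;0 0 0 0 0 -9.3 0.093;0 0 0 0 0 -9.3 0.093;0 0 0 0 0 -9.3 0.093"
}}

```text
time: 8.02
tcp_pos: [424.8, 61.9, 198.0]
eef_rot: [-0.001, 0.745, 0.667, -0.001]
ft_force: [0.1, 0.0, 0.4]
opening: 93.2
finger_force: 0.0
```

```bash
python3 - <<'E'
from h import *
go([426,62,200],83.76)
s=snapshot("wrist");save(s,"w2")
P=cloud(s);Z=P[...,2];X,Y=P[...,0],P[...,1]
m=(Z>10)&(Z<45)&(abs(X-426)<50)&(abs(Y-62)<200)
p=P[m];print(m.sum(),cv2.minAreaRect(p[:,:2].astype(np.float32)),p.min(0),p.max(0))
for y in range(-110,240,20):
    q=p[abs(p[:,1]-y)<4]
    if len(q)>5: print(y,np.percentile(q[:,0],[2,98]).round(1),q[:,2].max().round(1))
E
```

```text
t 8.02 tcp [424.8  61.9 198. ] yaw 83.61 zaxis [-2.9e-03 -1.0e-04 -1.0e+00] open 93.2 F [0.1 0.  0.4]
shift [ 0.0002  0.0012 -0.002 ] turn -0.15
13288 ((426.3852233886719, 48.82099914550781), (330.70355224609375, 36.0826416015625), 83.72521209716797) [ 391.34793903 -117.26730845   10.11985261] [462.15715447 214.62389798  39.07351838]
-110 [392.1 426.4] 37.7
-90 [394. 428.] 37.7
-70 [394.9 417.4] 37.4
-30 [401.  435.1] 37.3
-10 [404.7 432.7] 34.9
10 [407. 435.] 34.8
30 [409.9 439.1] 34.5
50 [412.3 440.9] 34.0
70 [414.7 442.9] 34.1
90 [416.2 444.7] 34.2
110 [419.4 446.5] 33.2
130 [419.9 447.9] 35.7
150 [421.1 454.4] 38.1
170 [422.7 457.1] 38.7
190 [424.3 458.9] 38.3
210 [426.8 461.3] 38.5
```

View pics/w2.png

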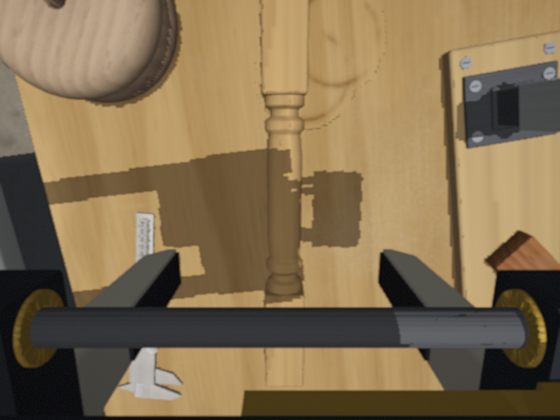

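Wrist view: the leg's waist at px (284,190) lies straight between the fingers. Its centre is about (428,63.5). I'll descend.

{"method": "send_rows", "body": {
  "increments": "0.002 0.003 0.035 0 0 0 0.093;0.002 0.003 0.07 0 0 0 0.093;0.002 0.003 0.105 0 0 0 0.093;0.002 0.003 0.13 0 0 0 0.093;0.002 0.003 0.15 0 0 0 0.093;0.002 0.003 0.16 0 0 0 0.093;0.002 0.003 0.165 0 0 0 0.093;0.002 0.003 0.165 0 0 0 0.093"
}}

```text
time: 8.73
tcp_pos: [428.4, 63.6, 33.9]
eef_rot: [-0.001, 0.745, 0.667, -0.001]
ft_force: [-0.4, -0.0, -0.1]
opening: 93.0
finger_force: 0.0
```

```bash
python3 -c "
from h import *
go([428,63.5,26],83.7)"
```

```text
t 8.73 tcp [428.4  63.6  33.9] yaw 83.68 zaxis [-1.8e-03 -1.0e-04 -1.0e+00] open 93.0 F [-0.4 -0.  -0.1]
shift [-0.0002 -0.0003  0.0079] turn -0.02
```

{"method": "send_rows", "body": {
  "increments": "0 0 0.004 0 0 0 0.093;0 0 0.008 0 0 0 0.093;0 0 0.008 0 0 0 0.06;0 0 0.008 0 0 0 0.04;0 0 0.008 0 0 0 0.02;0 0 0.008 0 0 0 0.015;0 0 0.008 0 0 0 0.015;0 0 0.008 0 0 0 0.015;0 0 0.008 0 0 0 0.015;0 0 0.008 0 0 0 0.015",
  "grip_force": 40
}}

```text
time: 9.57
tcp_pos: [429.0, 63.6, 26.7]
eef_rot: [-0.0, 0.745, 0.667, 0.0]
ft_force: [-1.0, -0.1, -1.1]
opening: 44.0
finger_force: 0.0
```

{"method": "send_rows", "body": {
  "increments": "0 0 0 0 0 0 0.015;0 0 0 0 0 0 0.015;0 0 0 0 0 0 0.015;0 0 0 0 0 0 0.015;0 0 0 0 0 0 0.015;0 0 0 0 0 0 0.015"
}}

```text
time: 10.07
tcp_pos: [429.0, 63.6, 26.7]
eef_rot: [-0.0, 0.745, 0.667, -0.0]
ft_force: [-0.1, 0.2, 1.0]
opening: 28.9
finger_force: 40.0
```

{"method": "send_rows", "body": {
  "increments": "0 0 -0.01 0 0 0 0.015;0 0 -0.03 0 0 0 0.015;0 0 -0.055 0 0 0 0.015;0 0 -0.08 0 0 0 0.015;0 0 -0.11 0 0 0 0.015;0 0 -0.14 0 0 -2 0.015;0 0 -0.17 0 0 -4 0.015;0 0 -0.195 0 0 -6 0.015;0 0 -0.21 0 0 -8 0.015;0 0 -0.214 0 0 -9.8 0.015"
}}

```text
time: 10.9
tcp_pos: [430.3, 63.7, 244.9]
eef_rot: [0.002, 0.684, 0.729, 0.002]
ft_force: [-0.6, 0.7, -3.3]
opening: 29.1
finger_force: 40.0
```

```bash
python3 -c "
from h import *
go([627,-5,240],93.5);print(readout.get_state()['moment'])"
```

```text
t 10.9 tcp [430.3  63.7 244.9] yaw 93.62 zaxis [ 5.4e-03  2.0e-04 -1.0e+00] open 29.1 F [-0.6  0.7 -3.3]
shift [-0.081  0.192  0.006] turn 0.12
[-0.02516748 -0.15236305  0.03383026]
```

{"method": "send_rows", "body": {
  "increments": "-0.006 0.013 0 0 0 0 0.015;-0.017 0.04 0 0 0 0 0.015;-0.03 0.07 0 0 0 0 0.015;-0.042 0.1 0 0 0 0 0.015;-0.055 0.13 0 0 0 0 0.015;-0.066 0.157 0 0 0 0 0.015;-0.075 0.178 0 0 0 0 0.015;-0.081 0.19 0 0 0 0 0.015;-0.081 0.193 0 0 0 0 0.015;-0.081 0.193 0 0 0 0 0.015"
}}

```text
time: 11.73
tcp_pos: [626.6, -5.5, 240.3]
eef_rot: [-0.001, 0.685, 0.728, -0.0]
ft_force: [0.2, 0.2, -3.7]
opening: 29.2
finger_force: 40.0
```

```bash
python3 - <<'E'
from h import *
go([627,-5,187],93.5)
s=snapshot("wrist");P=cloud(s);Z=P[...,2];X,Y=P[...,0],P[...,1]
m=(Z>205)&(Z<260)&(Y>45)&(Y<190)&(abs(X-622)<60);p=P[m]
print(m.sum(),p.min(0),p.max(0),cv2.minAreaRect(p[:,:2].astype(np.float32)))
for y in range(80,180,20):
    q=p[abs(p[:,1]-y)<4]
    if len(q): print(y,np.percentile(q[:,0],[2,98]).round(1),np.median(q[:,2]).round(1))
s=snapshot("scene");save(s,"s4")
E
```

```text
t 11.73 tcp [626.6  -5.5 240.3] yaw 93.49 zaxis [-1.4e-03  3.0e-04 -1.0e+00] open 29.2 F [ 0.2  0.2 -3.7]
shift [0.0005 0.0005 0.0533] turn -0.01
14745 [601.4612481   45.01027022 224.97328033] [638.54178149 100.85568111 252.39952559] ((620.9187622070312, 72.10347747802734), (36.0781135559082, 55.71389389038086), 2.987849235534668)
80 [603.8 637.1] 248.8
100 [602.7 636.8] 249.5
```

View pics/s4.png

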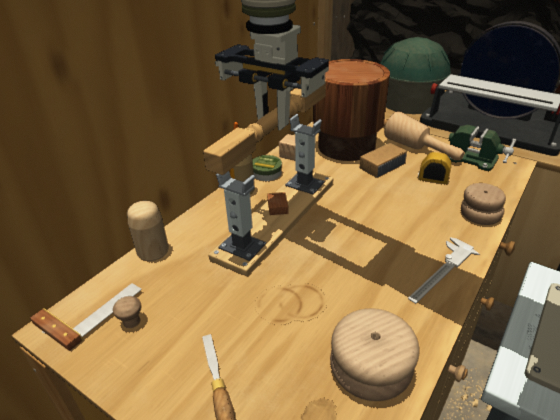

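The leg hangs level over both forks (ends at px (230,150) and (310,95)). I'll lower it.

{"method": "send_rows", "body": {
  "increments": "0.0005 0.0007 0.01 0 0 0 0.015;0.0005 0.0007 0.02 0 0 0 0.015;0.0005 0.0007 0.028 0 0 0 0.015;0.0005 0.0007 0.035 0 0 0 0.015;0.0005 0.0007 0.041 0 0 0 0.015;0.0005 0.0007 0.046 0 0 0 0.015;0.0005 0.0007 0.05 0 0 0 0.015;0.0005 0.0007 0.052 0 0 0 0.015;0.0005 0.0007 0.052 0 0 0 0.015"
}}

```text
time: 12.58
tcp_pos: [627.1, -4.9, 188.1]
eef_rot: [-0.0, 0.685, 0.728, -0.0]
ft_force: [0.5, 0.1, -3.7]
opening: 29.0
finger_force: 40.0
```

{"method": "send_rows", "body": {
  "increments": "0 0 0.0008 0 0 0 0.015;0 0 0.0015 0 0 0 0.015;0 0 0.002 0 0 0 0.015;0 0 0.002 0 0 0 0.015"
}}

```text
time: 12.92
tcp_pos: [627.4, -4.9, 186.9]
eef_rot: [0.0, 0.685, 0.728, 0.0]
ft_force: [0.8, -0.4, -2.0]
opening: 29.3
finger_force: 40.0
```

{"method": "send_rows", "body": {
  "increments": "0 0 0.0007 0 0 0 0.015;0 0 0.001 0 0 0 0.015;0 0 0.001 0 0 0 0.03;0 0 0.001 0 0 0 0.033;0 0 0.001 0 0 0 0.04;0 0 0.001 0 0 0 0.06;0 0 0.001 0 0 0 0.08;0 0 0.001 0 0 0 0.08;0 0 0.001 0 0 0 0.08;0 0 0.001 0 0 0 0.08",
  "grip_force": 10
}}

```text
time: 13.75
tcp_pos: [627.4, -4.8, 185.8]
eef_rot: [0.0, 0.685, 0.728, 0.0]
ft_force: [0.1, 0.3, 0.3]
opening: 68.3
finger_force: 0.0
```

{"method": "send_rows", "body": {
  "increments": "0 0 -0.01 0 0 0 0.08;0 0 -0.03 0 0 0 0.08;0 0 -0.06 0 0 0 0.08;0 0 -0.09 0 0 0 0.08;0 0 -0.12 0 0 0 0.08;0 0 -0.14 0 0 0 0.08;0 0 -0.14 0 0 0 0.08;0 0 -0.14 0 0 0 0.08"
}}

```text
time: 14.42
tcp_pos: [628.1, -4.9, 328.4]
eef_rot: [0.002, 0.685, 0.728, 0.001]
ft_force: [-0.4, 0.2, -0.8]
opening: 79.8
finger_force: 0.0
```

```bash
python3 - <<'E'
from h import *
go([627,-5,187],93.5)
s=snapshot("wrist");P=cloud(s);Z=P[...,2];X,Y=P[...,0],P[...,1]
p=P[(Z>150)&(Z<205)&(Y>-60)&(Y<190)&(abs(X-622)<60)]
for y in range(-40,190,20):
    q=p[abs(p[:,1]-y)<4]
    if len(q)>5: print(y,np.percentile(q[:,0],[2,98]).round(1),np.median(q[:,2]).round(1))
print("end y",p.max(0))
s=snapshot("scene");save(s,"s5");P=cloud(s);Z=P[...,2]
for a,b in((130,165),(60,100),(-100,-50),(-175,-150)):
    q=P[(P[...,1]>a)&(P[...,1]<b)&(abs(P[...,0]-627)<40)&(Z>150)&(Z<215)]
    if len(q):print(a,b,len(q),np.percentile(q[:,2],95).round(1))
E
```

```text
t 14.42 tcp [628.1  -4.9 328.4] yaw 93.52 zaxis [ 4.2e-03 -4.0e-04 -1.0e+00] open 79.8 F [-0.4  0.2 -0.8]
shift [ 1.000e-04 -1.700e-03  1.414e-01] turn 0.02
-40 [614.8 643.1] 189.6
-20 [613.4 642.2] 189.8
0 [612.3 640.8] 189.6
20 [610.6 639.3] 189.7
40 [610.5 637.3] 188.8
60 [608.1 638. ] 189.6
80 [604.3 637.6] 193.7
100 [592.7 637.2] 194.8
120 [589.5 649.1] 194.3
140 [600.3 634.8] 195.0
end y [651.1199441  140.48367129 197.65132217]
130 165 530 196.3
60 100 290 196.1
-100 -50 349 195.7
-175 -150 134 196.4
```

View pics/s5.png

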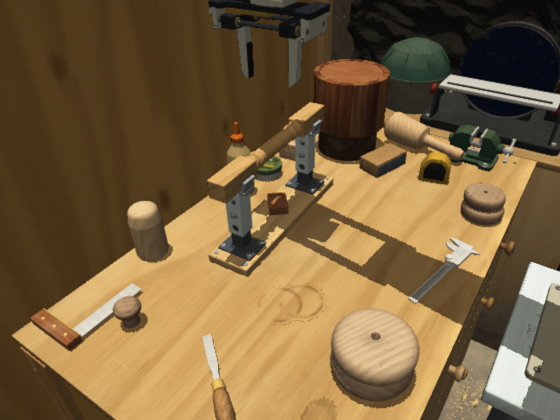

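The leg lies in both forks (px (230,178) and (305,120)), level with its top at about 196 mm, and the gripper is well clear. Handing in.

```bash
python3 -c "
from h import *
print(r.job_done())"
```

```text
the job is handed in; nothing more can be done
None
```

The lower rest is locked one hole up to match the other, the leg lies level and centred in both forks with the gripper clear, and I handed the job in at about 14.5 s; the call did not return a verdict.

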